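# Strip the press stack after a power-module contact test

## Robot

A 7-joint arm with a two-finger parallel gripper is mounted at the origin on the work surface. World frame = base frame: x ahead of the robot, y to its left, z up, the work surface at z = 0. Lengths are in mm, angles in rad, forces in N, time in s.
With the tool pointing down it reaches from about 400 to 875 mm from the base axis. Payload 6.5 kg.
Tool frame: the origin (TCP) lies on the front face of the gripper's body, between the roots of the fingers; the fingertips stand arm.finger_overhang ahead of it and the grasp point (between the pads) lies 45 mm ahead of it (arm.finger_overhang is the distance from the TCP to the fingertips, in mm); y points along the fingers, z is the direction in which the jaws open and shut, and the axes are right-handed (so a half turn about y gives the same grasp; the last joint's range is limited). The gripper opens to 88 mm and grips with 3 to 60 N. Pads are 18 mm wide; open, the fingers measure 123 mm over their backs; the gripper's body (75 mm by 187 mm) begins 45 mm behind the grasp point.
Start: joints at [-1.325, 0.536, -0.004, 1.538, 0.003, 1.067, -0.071], TCP at [199.395, 618.653, 302.716] pointing down, gripper open.
Joint ranges: [-2.7, 2.7], [-0.37, 2.16], [-1.27, 1.26], [0.24, 2.4], [-1.31, 4.45], [0.19, 1.91], [-2.76, 2.76]. Speed limits (rad/s): [2.39, 2.39, 3.14, 3.14, 3.14, 3.14, 3.14].

## Interface

Orientations are given as a unit quaternion [x, y, z, w].
In Python, from workcell import sensors, grab_frame, ticket, find_in, trace, landmark_of, arm gives the robot as it stands.
- The arm moves only by the shell command python3 -m inch 'ROWS'. ROWS is JSON, a list of rows, each a list of 3 entries, a list of its own where there are three numbers: the shift along the tool's x, y, z in cm, then the turn, a rotation vector about the tool's x, y, z in degrees, then the opening in per cent of the stroke, from 0 (shut) to 100 (fully open). In form: [[[tx, ty, tz], [wx, wy, wz], gripper], ...]. A call has 1 to 5 rows; each row shifts and turns the commanded pose from where the row before left it, along the tool's axes as they then stand; what a row does not reach is not made up. A row lasts 1/8 s, in which the tool goes at most 62.5 mm and 10.7 degrees, less where a joint would pass 70% of its speed; a pose out of reach is approached as far as the arm can. A call with a gripper value outside its range is refused whole. The fingers move at their own pace and stop on an object; the grip force is fixed at half the most. Time passes only in rows, so rows that do not move let the fingers close. It gives the time, the measured TCP pose, the force and the opening at its end, in the units of the state.
- sensors.sense(): the state, without advancing time (a new reading comes with each control period).
- grab_frame(name): name is "scene" or "top" or "wrist"; returns a dict with "frame" (400x640x3 uint8, red, green, blue), "mtx" (3x3 intrinsics, pixels), "R" (3x3) and "t" (3): a world point X has camera coordinates R X + t; the wrist camera has in their place "T_tool_cam" (4x4, takes a point from camera to tool coordinates, whose origin is the TCP and whose axes are the tool frame's). Camera axes: x right, y down, z forward; pixel columns grow to the right and rows downward; lengths in mm; the calibration is good to about 2 mm. A picture is of the moment at which its call begins: read the wrist's pose just before it. There is no depth.
- ticket.hand_in(): hands the job in, once; it reports no verdict.
Trained networks look in the newest picture that a camera, given by its name, has taken for a name from the list of things; names that differ only in an ending like _2 or _b are one class to them, and where a whole thing is asked for, a point or a joint stands for the part that bears it (a point fixed in the world has none). Each returns a list of dicts, best first, with "score" (0 to 1); they miss things now and then, are a little off and sometimes report something else, mostly with a low value. They report only what shows in the picture. A call takes as long as a camera call. They do not tell look-alikes from the thing itself.
- find_in(camera, query): "bbox" ([left, top, width, height] as shares, 0 to 1, of the picture: columns of its width, rows of its height, round what is visible of it).
- trace(camera, query): "mask" (400x640 bool, what is visible of it) and "bbox" ([left, top, width, height] as shares, 0 to 1, of the picture: columns of its width, rows of its height, round what is visible of it).
- landmark_of(camera, query): "at" ([column, row] as shares, 0 to 1, of the picture: columns of its width, rows of its height: a listed point, or the origin of a listed thing).
The state is a dict: "time": time; "joint_positions": joint angles; "qd": joint speeds; "joint_torque": joint torques, N m; "eef_pos": TCP position; "orientation": TCP orientation; "wrist_force": force on the tool from outside, world axes, zero at the start; "torque": the same for the moment, N m; "grip_width": opening from 0.0 (shut) to 1.0 (fully open).
Only numpy, scipy, OpenCV 4.12 (cv2) and the standard library are available. Lean on these libraries where they do the work, as an engineer would, in place of code of your own. Each camera call takes 0.05 s, during which the arm holds its last target. There are 200 camera calls.

## Task

The contact test is finished: take the press stack on the heat sink apart from the top down, putting each part in its place before lifting the next. Stand the brass weight in the empty recess of the wooden weight stand, lay the white pressure block flat in the small tray and the black power module flat in the big tray, and lay the bare copper plate centred lengthwise across both rubber bars of the plate rest. Set each part down gently without dropping it, and never tip one over.

Things in the scene. Friction and masses are not known exactly. Their poses are not given: they have to be found in the camera images.
- heatsink: black finned heat sink, fixed, 150 x 116 x 40 mm (x, y, z), flat top; origin at the centre of its underside. The stack stands loose on it, centred within about 8 mm and turned with it within about 0.2 rad; from the bottom up: copper plate, module, pressure block, weight. The heat sink with its stack and the four places swap spots from start to start
- spreader: bare copper heat-spreader plate, lowest part of the stack, 110 x 56 x 12 mm (x, y, z), about 0.66 kg; origin at the centre of its underside, x along its length
- module: power module: metal base plate 92 x 44 x 4 mm (x, y, z) under a black plastic housing, 22 mm high over all; its flat crown, 56 mm along x and the full 44 mm along y, reaches z = 22 mm, the end ledges with metal screw terminals 18 mm; 0.16 kg. The long sides are flush: grip across the 44 mm. Origin at the centre of its underside, x along its length
- pressblock: white plastic pressure block, 50 x 36 x 20 mm (x, y, z), about 0.08 kg; origin at the centre of its underside. It lies on the module's crown
- weight: brass knob weight on top of the stack: round body 32 mm across and 34 mm high, then a narrow neck and a knob 19 mm across, 52 mm high over all, about 0.27 kg; origin at the centre of its underside, z up its axis. It stands on the pressure block
- weightstand: wooden weight stand, fixed block 112 x 64 x 24 mm (x, y, z), origin at the centre of its underside. The empty round recess, 48 mm across and 8 mm deep (floor at z = 16 mm), is centred at x = -22 mm, y = 0. Two smaller brass weights (22 and 16 mm across) at x = +33 mm, y = +15 and -16 mm, reaching z = 60 mm, belong to the stand
- smalltray: small shallow light grey plastic tray, fixed; 78 x 64 mm outside, 72 x 58 mm inside (x, y), floor at z = 3 mm, rim at z = 9 mm; origin at the centre of its underside. Place of the white pressure block
- bigtray: big shallow light grey plastic tray, fixed; 120 x 72 mm outside, 114 x 66 mm inside (x, y), floor at z = 3 mm, rim at z = 9 mm; origin at the centre of its underside. Place of the power module, its length along the tray's x (either way round)
- platerest: plate rest, fixed: aluminium foot 100 x 44 x 4 mm with two black rubber bars, 14 mm wide, 44 mm long along y, centred at x = -30 and +30 mm, flat tops at z = 24 mm; origin at the centre of its underside. The copper plate lies on both bars, its length along the rest's x (either way round), overhanging the bars 6 mm at each side in y
Things that resemble listed ones, but are neither listed nor needed, are in the scene too. Of the things like the weightstand, leave any that is green or pink; of the rest the larger one is meant.

How it is judged:
By the outcome, as a careful person would: the job done as asked, in the order asked, and still so for the second after the job is handed in, with the robot touching nothing.
It also fails if it takes over 102 s, if anything falls off the work surface, if the arm or the gripper's body presses on something with over 40 N, if the wrist force passes 120 N, or if a joint passes its speed limit or range.

## Working session

There is one attempt and no reset: what is moved stays moved. The work goes in short steps, Python scripts to look and compute and a shell command to move; the robot and the scene stay as the last step left them, time stands still between calls to the robot, and variables do not carry over. Pictures are saved under pics/ and viewed, about 12 in all and at most 16, crops included, and the job is handed in when it is done.

```bash
ls; mkdir -p pics
python3 - <<'E'
from workcell import sensors, grab_frame, find_in, landmark_of, arm
import cv2
print(sensors.sense()); print(arm.finger_overhang)
for n in ("scene","top"):
    f=grab_frame(n); cv2.imwrite(f"pics/{n}0.png",f["frame"][:,:,::-1]); print(n,f["mtx"].tolist(),f["R"].tolist(),f["t"].tolist())
    for q in "heatsink spreader module pressblock weight weightstand smalltray bigtray platerest".split():
        print(q,[(round(d["score"],2),[round(d["at"][0]*640),round(d["at"][1]*400)]) for d in landmark_of(n,q)][:4])
E
```

```text
pics
{'time': 0.0, 'joint_positions': array([-1.3251942 ,  0.53715564, -0.00442885,  1.53886493,  0.00258672,
        1.06730965, -0.07123671]), 'qd': array([-0.0019141 , -0.00166885,  0.00078734, -0.00075322, -0.00036159,
        0.00164194, -0.00099872]), 'joint_torque': array([-6.50411348e-04, -5.70991480e+01,  9.90261734e-01, -2.51605725e+01,
       -5.63691230e-02,  1.78609678e-02,  1.54601285e-04]), 'eef_pos': array([199.25895398, 618.17169964, 301.84909439]), 'orientation': array([ 0.69914189, -0.10983822,  0.10973281, -0.69792184]), 'wrist_force': array([-0.52284863, -0.52546398, -0.71513957]), 'torque': array([-0.00425355,  0.05160958,  0.00606486]), 'grip_width': 0.9981492397935502}
64.0
scene [[369.8677636539708, 0.0, 322.66797804365456], [0.0, 369.8677636539708, 200.75773218542747], [0.0, 0.0, 1.0]] [[-0.43202104375864825, 0.901772560745755, -0.012808842091763806], [0.7585231280029741, 0.3556370704133981, -0.546044813575186], [-0.4878529307427313, -0.2456186532692892, -0.837658041883386]] [233.78910158343515, -348.78770271715484, 1102.4993907423068]
heatsink [(0.89, [233,
[... 333 characters left out ...]
[391.04551654951985, 0.0, 325.1044816603025], [0.0, 391.04551654951985, 198.5115211850396], [0.0, 0.0, 1.0]] [[0.057367269252886086, -0.9983531412001508, -4.3292708903989904e-05], [-0.976104123150514, -0.05607969441493397, -0.20994239362952288], [0.20959422030922695, 0.012086080014603774, -0.9777137564148558]] [-13.25368288053837, 536.3311999461619, 932.9850650683761]
heatsink [(0.75, [404, 174])]
spreader [(0.61, [406, 170])]
module [(0.52, [404, 166])]
pressblock [(0.47, [271, 161]), (0.27, [223, 237])]
weight [(0.58, [412, 160])]
weightstand [(0.98, [274, 223]), (0.85, [320, 245]), (0.8, [330, 187])]
smalltray [(0.95, [451, 254])]
bigtray [(0.79, [271, 162])]
platerest [(0.9, [223, 236])]
```

View pics/top0.png

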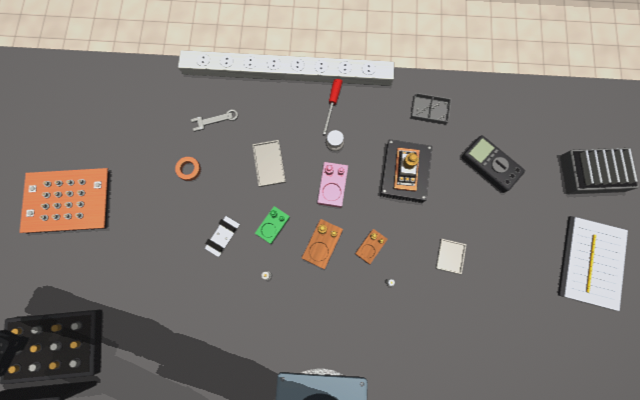

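View pics/scene0.png

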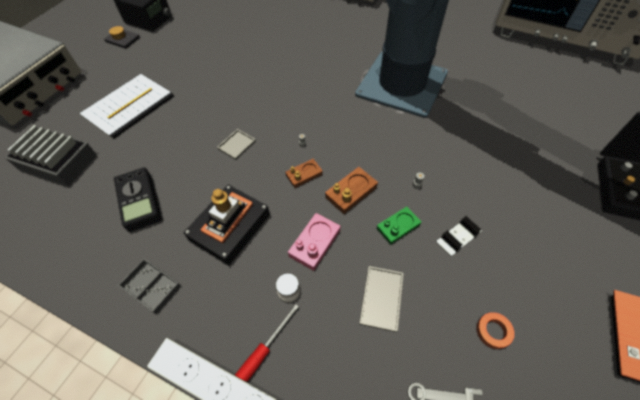

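Stand candidates in the top view: green (272,225), pink (333,185), large brown (322,244), small brown (372,246). Green and pink are excluded, so the larger brown one fits. I'll confirm it in a crop and get rough poses.

```bash
cat > h.py <<'E'
import numpy as np, cv2
from scipy.spatial.transform import Rotation as Ro
from workcell import sensors, grab_frame, trace, landmark_of, arm
def cam(n):
    s=sensors.sense(); f=grab_frame(n); K=f["mtx"]
    if n=="wrist":
        T=f["T_tool_cam"]; Rw=Ro.from_quat(s["orientation"]).as_matrix()
        Rwc=Rw@T[:3,:3]; c=Rw@T[:3,3]+s["eef_pos"]
    else: Rwc=f["R"].T; c=-Rwc@f["t"]
    return f["frame"],K,Rwc,c
def back(px,z,K,Rwc,c):
    px=np.atleast_2d(np.asarray(px,float)); d=np.c_[px,np.ones(len(px))]@np.linalg.inv(K).T@Rwc.T
    return c+d*((z-c[2])/d[:,2])[:,None]
def proj(X,K,Rwc,c):
    x=(np.atleast_2d(X)-c)@Rwc@K.T; return x[:,:2]/x[:,2:]
def rect(mask,z,C):
    cs,_=cv2.findContours(mask.astype(np.uint8),cv2.RETR_EXTERNAL,cv2.CHAIN_APPROX_NONE)
    k=max(cs,key=cv2.contourArea).reshape(-1,2); P=back(k,z,*C)[:,:2].astype(np.float32)
    (x,y),(w,h),a=cv2.minAreaRect(P)
    if w<h: w,h,a=h,w,a+90
    return [round(v,1) for v in (x,y,w,h,(a+90)%180-90)]
E
python3 - <<'E'
from h import *
img,*C=cam("top")
cv2.imwrite("pics/crop1.png",cv2.resize(img[130:290,200:480,::-1],None,fx=2.8,fy=2.8,interpolation=cv2.INTER_CUBIC))
for q,z in dict(heatsink=40,spreader=52,module=70,pressblock=94,weight=146,weightstand=24,smalltray=9,bigtray=9,platerest=24).items():
    for d in trace("top",q)[:4]: print(q,round(d["score"],2),np.round(np.array(d["bbox"])*[640,400,640,400]).astype(int),rect(d["mask"],z,C))
img,*C=cam("wrist"); cv2.imwrite("pics/w1.png",img[:,:,::-1])
s=sensors.sense();print(Ro.from_quat(s["orientation"]).as_matrix().round(2).tolist(), C[1].round(2).tolist(),C[2]-s["eef_pos"],C[0][0,0])
E
```

```text
heatsink 0.75 [380 139  52  62] [627.6, -189.9, 158.8, 119.2, -6.1]
spreader 0.84 [393 148  28  47] [628.0, -189.5, 114.0, 59.9, -3.6]
module 0.7 [397 150  18  39] [626.8, -184.5, 95.7, 48.0, 0.5]
pressblock 0.48 [401 156  15  20] [611.2, -182.9, 37.7, 22.5, 75.3]
weight 0.73 [406 152  14  14] [619.2, -179.0, 38.6, 28.2, -41.9]
weight 0.18 [396 148  23  42] [567.2, -166.9, 51.5, 38.3, 87.4]
weightstand 0.86 [357 231  31  33] [426.2, -107.1, 81.0, 45.6, -31.7]
weightstand 0.8 [256 208  34  35] [466.2, 149.7, 88.4, 56.2, -30.7]
weightstand 0.77 [300 221  42  49] [427.0, 18.3, 111.1, 66.6, -21.2]
weightstand 0.67 [318 160  28  47] [583.2, -0.5, 116.2, 63.2, -5.8]
smalltray 0.55 [435 237  30  38] [414.5, -314.9, 79.2, 66.3, -9.6]
bigtray 0.62 [257 144  28  39] [637.7, 175.8, 120.1, 70.8, 13.6]
platerest 0.9 [207 219  31  40] [431.5, 277.9, 97.9, 49.4, -28.3]
[[0.95, 0.0, 0.31], [-0.31, -0.0, 0.95], [0.0, -1.0, -0.0]] [[0.31, 0.91, 0.28], [0.95, -0.29, -0.09], [0.0, 0.3, -0.96]] [-72.49770221  24.19755337  80.77926652] 304.4671860280618
```

View pics/crop1.png

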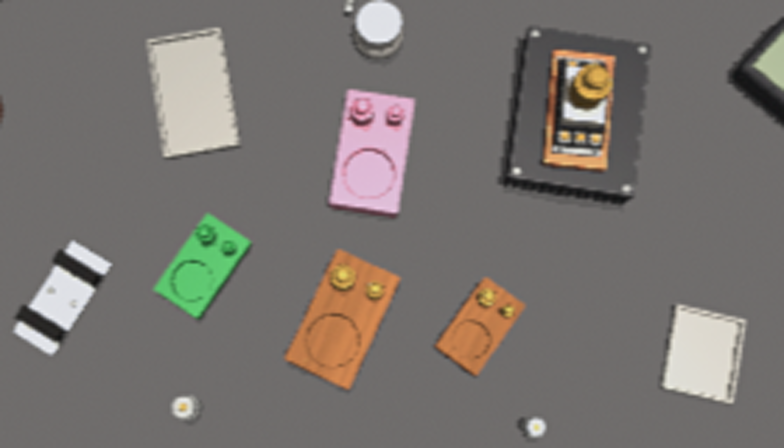

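The crop confirms it: the large brown stand is at top (322,244) and measures 111x66. Its recess is on the near side and its two small weights are on the far side. Next I turn the tool square to the world and look at the plate rest on the way.

```bash
python3 -m inch '[[[0,0,0],[0,-9,0],100],[[0,0,0],[0,-9,0],100]]' ; python3 -m inch '[[[3.3,0,-4.9],[0,0,0],100],[[3.3,0,-4.9],[0,0,0],100],[[3.3,0,-4.9],[0,0,0],100],[[3.3,0,-4.9],[0,0,0],100],[[3.3,0,-4.9],[0,0,0],100]]'; python3 -m inch '[[[3.3,0,-4.9],[0,0,0],100],[[3.3,0,-4.9],[0,0,0],100],[[0,0,0],[0,0,0],100]]'
cat >> h.py <<'E'
from scipy.optimize import minimize
def box(x,y,z0,z1): return [[sx*x/2,sy*y/2,z] for sx in(-1,1) for sy in(-1,1) for z in(z0,z1)]
def cyl(r,z): return [[r*np.cos(t),r*np.sin(t),z] for t in np.linspace(0,2*np.pi,24,endpoint=False)]
M=dict(heatsink=box(150,116,0,40),spreader=box(110,56,0,12),module=box(92,44,0,18)+box(56,44,18,22),pressblock=box(50,36,0,20),
 weight=cyl(16,0)+cyl(16,34)+cyl(9.5,52),weightstand=box(112,64,0,24),smalltray=box(78,64,0,9),bigtray=box(120,72,0,9),platerest=box(100,44,0,4)+box(74,44,4,24))
def sil(q,p,z0,C):
    X=np.array(M[q],float); X=X@Ro.from_euler("z",p[2],degrees=True).as_matrix().T+[p[0],p[1],z0]
    m=np.zeros((400,640),np.uint8); cv2.fillConvexPoly(m,np.round(cv2.convexHull(proj(X,*C).astype(np.float32))*16).astype(np.int32),1,shift=4); return m
def fit(q,mask,z0,C,p0):
    cs,_=cv2.findContours(mask.astype(np.uint8),cv2.RETR_EXTERNAL,cv2.CHAIN_APPROX_NONE)
    m=np.zeros((400,640),np.uint8); cv2.fillConvexPoly(m,cv2.convexHull(np.vstack([k for k in cs if cv2.contourArea(k)>40])),1); m=cv2.GaussianBlur(m*1.0,(0,0),2)
    f=lambda p: float(((cv2.GaussianBlur(sil(q,p,z0,C)*1.0,(0,0),2)-m)**2).sum()/m.sum())
    S=np.vstack([p0,np.add(p0,[8,0,0]),np.add(p0,[0,8,0]),np.add(p0,[0,0,8])])
    r=minimize(f,p0,method="Nelder-Mead",options=dict(initial_simplex=S,xatol=.05,fatol=1e-6)); return r.x.round(1),round(r.fun,3)
def look(cs,items,pic=None):
    img,*C=cam(cs)
    for q,(z0,p0) in items.items():
        for d in trace(cs,q):
            c=proj([p0[0],p0[1],z0],*C)[0]; mc=np.argwhere(d["mask"]).mean(0)[::-1]
            if np.linalg.norm(c-mc)<60:
                p,e=fit(q,d["mask"],z0,C,p0); print(cs,q,round(d["score"],2),p,e)
                X=np.array(M[q],float)@Ro.from_euler("z",p[2],degrees=True).as_matrix().T+[p[0],p[1],z0]
                img=cv2.polylines(img.copy(),[cv2.convexHull(proj(X,*C).astype(np.float32)).astype(int)],True,(0,255,255),1); break
        else: print(cs,q,"missed")
    if pic: cv2.imwrite(f"pics/{pic}.png",img[:,:,::-1])
E
python3 - <<'E'
from h import *
I=dict(weightstand=(0,(427,18,-22)),smalltray=(0,(414,-315,-10)),bigtray=(0,(638,176,14)),platerest=(0,(431,278,-28)),heatsink=(0,(628,-189,-6)),spreader=(40,(628,-189,-4)),module=(52,(627,-185,0)))
for n in("top","scene"): look(n,I)
s=sensors.sense();print(s["eef_pos"],Ro.from_quat(s["orientation"]).as_matrix().round(3).tolist())
look("wrist",dict(platerest=I["platerest"]),"w2")
E
```

```text
time: 1.8
eef_pos: [199.4, 618.7, 302.7]
orientation: [0.707, 0.003, -0.003, -0.707]
wrist_force: [0.3, 1.1, -1.1]
grip_width: 0.996
time: 2.42
eef_pos: [366.0, 372.4, 303.0]
orientation: [-0.707, -0.001, 0.001, 0.707]
wrist_force: [-0.0, 0.4, -0.9]
grip_width: 1.003
time: 2.8
eef_pos: [434.1, 271.5, 303.0]
orientation: [0.708, -0.002, 0.003, -0.707]
wrist_force: [-0.3, 1.2, -0.0]
grip_width: 1.0
top weightstand 0.81 [432.1  10.5 -16.8] 2.327
top smalltray 0.63 [ 414.2 -316.9   -9.7] 0.004
top bigtray 0.91 [637.8 176.7  13.7] 0.001
top platerest 0.67 [426.  277.7 -32.6] 0.091
top heatsink 0.89 [ 633.8 -192.8   -5.9] 0.008
top spreader 0.6 [ 607.4 -180.7    3.5] 2.999
top module 0.77 [ 628.6 -186.    -1.2] 0.038
scene weightstand 0.9 [423.6  19.  -23.1] 0.002
scene smalltray 0.83 [ 408.5 -315.9   -7.2] 0.005
scene bigtray 0.57 [635.7 177.1  13.7] 0.001
scene platerest 0.84 [432.  281.5 -27.3] 0.003
scene heatsink 0.94 [ 628.7 -192.8   -6.4] 0.006
scene spreader 0.78 [ 626.4 -188.6   -3.6] 0.001
scene module 0.71 [ 630.3 -183.8   -6.1] 0.09
[431.212522   276.25586304 302.73434433] [[1.0, 0.0, -0.002], [0.002, 0.0, 1.0], [0.0, -1.0, 0.0]]
wrist platerest 0.68 [430.8 282.8 -26.9] 0.004
```

View pics/w2.png

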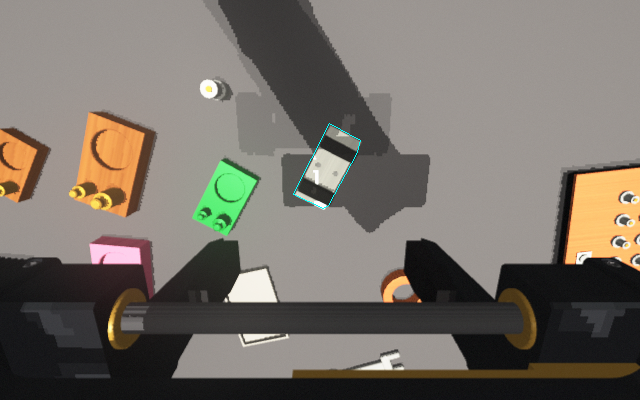

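The plate rest is in view at (327,166) and the fit outline sits on it. Next come the stand and the stack.

```bash
python3 -m inch '[[[-0.1,0,-5.2],[0,0,0],100],[[-0.1,0,-5.2],[0,0,0],100],[[-0.1,0,-5.2],[0,0,0],100],[[-0.1,0,-5.1],[0,0,0],100],[[-0.1,0,-5.1],[0,0,0],100]]' >/dev/null; python3 -m inch '[[[0,0,0],[0,0,0],100]]'
python3 - <<'E'
from h import *
look("wrist",dict(weightstand=(0,(424,19,-23))),"w3a")
E
python3 -m inch '[[[4.0,0,-4.2],[0,0,0],100],[[4.0,0,-4.2],[0,0,0],100],[[4,0,-4.2],[0,0,0],100],[[4,0,-4.2],[0,0,0],100],[[4,0,-4.2],[0,0,0],100]]' >/dev/null; python3 -m inch '[[[0,0,0],[0,0,0],100]]'
python3 - <<'E'
from h import *
look("wrist",dict(heatsink=(0,(629,-192,-6)),spreader=(40,(627,-189,-4)),module=(52,(629,-185,-4)),pressblock=(74,(626,-183,-4)),weight=(94,(626,-182,0))),"w3")
E
```

```text
time: 4.45
eef_pos: [426.6, 14.6, 302.9]
orientation: [0.707, -0.001, 0.002, -0.707]
wrist_force: [-0.3, 0.3, 0.5]
grip_width: 1.002
wrist weightstand 0.75 [425.9  19.6 -21.8] 0.001
time: 5.3
eef_pos: [629.4, -193.0, 301.4]
orientation: [0.708, 0.0, -0.0, -0.707]
wrist_force: [-0.2, 0.6, -0.2]
grip_width: 1.003
wrist heatsink 0.96 [ 631.  -190.3   -5.8] 0.001
wrist spreader 0.81 [ 628.  -188.    -3.2] 0.001
wrist module 0.72 [ 628.2 -186.5   -2.3] 0.018
wrist pressblock 0.75 [ 628.2 -186.3   -8.5] 0.2
wrist weight 0.71 [ 629.6 -183.8    5.3] 0.003
```

View pics/w3.png

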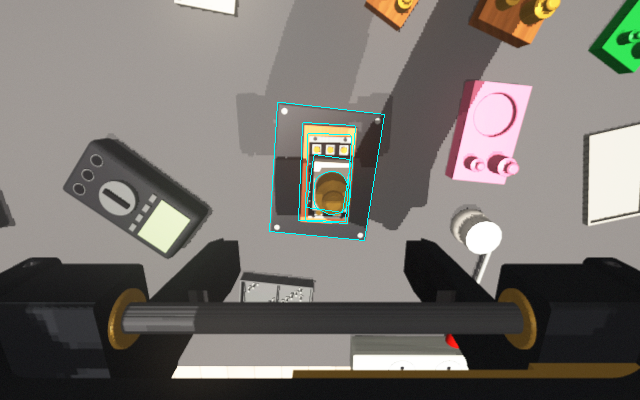

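The wrist view is clean: the stack is at (330,175) and the weight at (331,190). I'll check the pose noise before descending.

```bash
for i in 1 2 3 4; do python3 -m inch '[[[0,0,0],[0,0,0],60]]' | grep eef; done
python3 - <<'E'
from h import *
look("wrist",dict(weight=(94,(629,-184,0)),heatsink=(0,(631,-190,-6))))
s=sensors.sense();print(s["eef_pos"],s["orientation"])
E
```

```text
eef_pos: [627.2, -190.3, 303.1]
eef_pos: [627.3, -190.9, 303.0]
eef_pos: [627.3, -191.2, 302.9]
eef_pos: [627.3, -191.3, 302.8]
wrist weight 0.68 [ 6.295e+02 -1.836e+02  1.000e-01] 0.003
wrist heatsink 0.89 [ 631.1 -190.3   -5.8] 0.001
[ 627.32779369 -191.36997194  302.69159246] [ 0.70711199  0.00079586 -0.00082665 -0.70710064]
```

```bash
python3 -m inch '[[[0.2,2.5,0.75],[0,0,0],60],[[0,4,0],[0,0,0],60],[[0,0,0],[0,0,0],60],[[0,0,0],[0,0,0],60]]'
python3 - <<'E'
from h import *
look("wrist",dict(weight=(94,(629,-184,0)),heatsink=(0,(631,-190,-6))),"w4")
E
python3 -m inch '[[[0,3,0],[0,0,0],60],[[0,2.5,0],[0,0,0],60],[[0,1.2,0],[0,0,0],60],[[0,0,0],[0,0,0],60],[[0,0,0],[0,0,0],60]]'
```

```text
time: 6.75
eef_pos: [629.9, -184.3, 239.1]
orientation: [0.707, 0.001, -0.0, -0.707]
wrist_force: [-0.1, 0.4, 0.3]
grip_width: 0.598
wrist weight 0.92 [ 629.  -183.7    5.9] 0.01
wrist heatsink 0.74 [ 630.7 -190.3   -6. ] 0.009
time: 7.52
eef_pos: [630.1, -184.1, 172.0]
orientation: [0.707, 0.002, -0.0, -0.707]
wrist_force: [0.8, 0.4, -0.1]
grip_width: 0.6
```

View pics/w4.png

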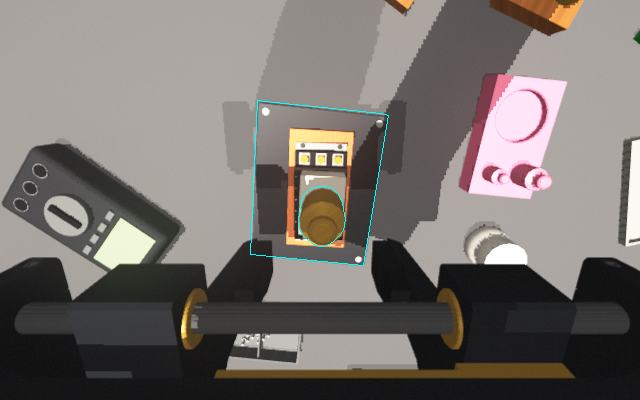

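The outline hugs the weight at (322,217), centred between the fingers. Now I close the gripper and lift.

```bash
python3 -m inch '[[[0,0,0],[0,0,0],20],[[0,0,0],[0,0,0],20],[[0,0,0],[0,0,0],20],[[0,0,0],[0,0,0],20],[[0,0,0],[0,0,0],20]]'; python3 -m inch '[[[0,-0.5,0],[0,0,0],20],[[0,-1.5,0],[0,0,0],20],[[0,-3,0],[0,0,0],20],[[0,-3,0],[0,0,0],20],[[0,0,0],[0,0,0],20]]'
```

```text
time: 8.15
eef_pos: [629.6, -184.1, 171.2]
orientation: [0.707, 0.001, -0.001, -0.707]
wrist_force: [-0.1, -1.0, 4.3]
grip_width: 0.353
time: 8.78
eef_pos: [630.6, -184.3, 253.6]
orientation: [0.708, 0.003, 0.001, -0.707]
wrist_force: [-0.2, 0.1, -2.3]
grip_width: 0.352
```

```bash
python3 -m inch '[[[-3,0,2.8],[0,0,0],20],[[-4,0,3.8],[0,0,0],20],[[-4,0,3.8],[0,0,0],20],[[-4,0,3.8],[0,0,0],20],[[-4,0,3.8],[0,0,0],20]]'; python3 -m inch '[[[-3.4,0,3.2],[0,0,0],20],[[0,4,0],[0,7,0],20],[[0,4,0],[0,7.5,0],20],[[0,0,0],[0,7.5,0],20],[[0,0,0],[0,0,0],20]]';python3 -m inch '[[[0,0,0],[0,0,0],20],[[0,0,0],[0,0,0],20]]'
python3 - <<'E'
from h import *
look("wrist",dict(weightstand=(0,(425.5,19.5,-22)),weight=(90,(405,28,0))),"w5")
s=sensors.sense();print(s["eef_pos"],s["wrist_force"],Ro.from_quat(s["orientation"]).as_matrix().round(3).tolist())
E
```

```text
time: 9.4
eef_pos: [436.8, -3.1, 249.8]
orientation: [0.707, 0.0, -0.001, -0.707]
wrist_force: [0.8, 0.8, -3.1]
grip_width: 0.35
time: 10.02
eef_pos: [404.1, 27.5, 169.9]
orientation: [0.695, -0.134, 0.133, -0.694]
wrist_force: [0.5, 0.2, -1.9]
grip_width: 0.347
time: 10.28
eef_pos: [405.0, 27.7, 171.0]
orientation: [-0.694, 0.133, -0.134, 0.695]
wrist_force: [-0.1, -0.0, -2.5]
grip_width: 0.354
wrist weightstand 0.8 [423.4  22.4 -19.6] 0.518
wrist weight 0.7 [404.9  28.4   4.2] 0.089
[404.95574878  27.63429922 170.95546033] [-0.59649815 -0.78964088 -2.71607938] [[0.928, 0.001, 0.372], [-0.372, 0.0, 0.928], [0.0, -1.0, 0.0]]
```

View pics/w5.png

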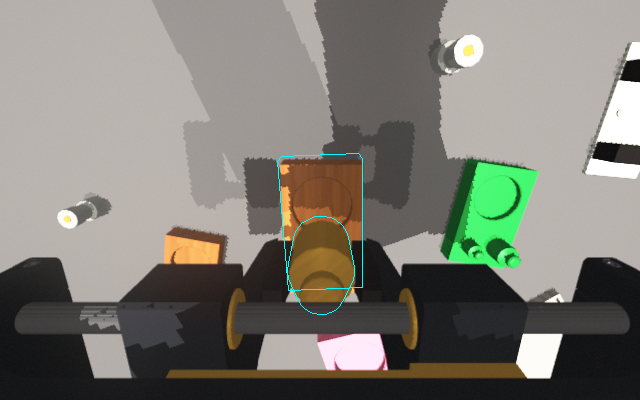

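The weight is aligned with the stand at column 321. I'll descend.

```bash
python3 -m inch '[[[0,3,0],[0,0,0],20],[[0,2.5,0],[0,0,0],20],[[0,1.2,0],[0,0,0],20],[[0,0.5,0],[0,0,0],20],[[0,0.2,0],[0,0,0],20]]'; python3 -m inch '[[[0,0.2,0],[0,0,0],20],[[0,0,0],[0,0,0],20],[[0,0,0],[0,0,0],20]]'
```

```text
time: 11.05
eef_pos: [405.1, 27.6, 97.0]
orientation: [-0.694, 0.134, -0.134, 0.694]
wrist_force: [-0.4, -0.4, -2.7]
grip_width: 0.351
time: 11.42
eef_pos: [405.0, 27.7, 95.0]
orientation: [-0.694, 0.134, -0.134, 0.694]
wrist_force: [-0.8, 1.3, -2.3]
grip_width: 0.351
```

```bash
python3 -m inch '[[[0,0.1,0],[0,0,0],20],[[0,0,0],[0,0,0],20]]'; python3 -m inch '[[[0,0.1,0],[0,0,0],20],[[0,0,0],[0,0,0],20]]'; python3 -m inch '[[[0,0.1,0],[0,0,0],20],[[0,0,0],[0,0,0],20]]'
python3 - <<'E'
from h import *
img,*C=cam("scene"); cv2.imwrite("pics/s5.png",cv2.resize(img[130:250,260:440,::-1],None,fx=4,fy=4))
E
```

```text
time: 11.68
eef_pos: [404.8, 27.7, 93.7]
orientation: [-0.694, 0.134, -0.134, 0.694]
wrist_force: [0.0, 0.1, -2.1]
grip_width: 0.355
time: 11.92
eef_pos: [404.8, 27.6, 93.1]
orientation: [-0.694, 0.134, -0.134, 0.694]
wrist_force: [-1.0, 0.3, 7.5]
grip_width: 0.353
time: 12.18
eef_pos: [404.9, 27.6, 92.9]
orientation: [-0.694, 0.134, -0.134, 0.695]
wrist_force: [-4.8, 0.0, 26.4]
grip_width: 0.354
```

View pics/s5.png

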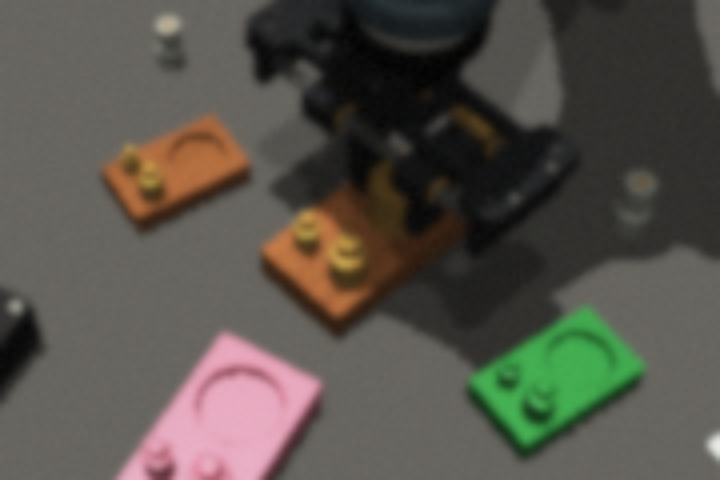

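Contact came at TCP 93, as predicted for the recess floor. I'll release, rise and go back over the stack.

```bash
python3 -m inch '[[[0,-0.1,0],[0,0,0],36],[[0,0,0],[0,0,0],45],[[0,0,0],[0,0,0],55],[[0,0,0],[0,0,0],60],[[0,-1,0],[0,0,0],60]]';python3 -m inch '[[[0,-3,0],[0,0,0],60],[[0,-5,0],[0,0,0],60],[[0,-5,0],[0,-7.5,0],60],[[0,-4,0],[0,-7.5,0],60],[[0,0,0],[0,-7,0],60]]';  python3 - <<'E'
from h import *
look("wrist",dict(weight=(16,(405,28,0)),weightstand=(0,(425.9,19.6,-22))))
E
python3 -m inch '[[[3,0,-2.8],[0,0,0],80],[[4,0,-3.8],[0,0,0],80],[[4,0,-3.8],[0,0,0],80],[[4,0,-3.8],[0,0,0],80],[[4,0,-3.8],[0,0,0],80]]'>/dev/null;python3 -m inch '[[[3.2,0,-3.2],[0,0,0],80],[[0,0,0],[0,0,0],80],[[0,0,0],[0,0,0],80]]'
python3 - <<'E'
from h import *
look("wrist",dict(heatsink=(0,(631,-190,-6)),spreader=(40,(627,-189,-4)),module=(52,(629,-185,-3)),pressblock=(74,(626,-183,-4))),"w6")
print(sensors.sense()["eef_pos"])
E
```

```text
time: 12.85
eef_pos: [404.4, 27.6, 102.6]
orientation: [0.694, -0.135, 0.134, -0.694]
wrist_force: [0.3, -0.6, 0.0]
grip_width: 0.597
time: 13.48
eef_pos: [406.2, 27.8, 276.1]
orientation: [-0.706, -0.005, 0.0, 0.708]
wrist_force: [0.1, 0.2, -0.1]
grip_width: 0.6
wrist weight 0.64 [404.9  28.1   1.4] 0.006
wrist weightstand 0.98 [425.6  19.9 -21.9] 0.002
time: 14.62
eef_pos: [626.5, -183.0, 271.7]
orientation: [-0.707, 0.0, 0.001, 0.707]
wrist_force: [0.3, 0.9, -0.1]
grip_width: 0.796
wrist heatsink 0.8 [ 631.3 -190.    -5.8] 0.001
wrist spreader 0.93 [ 628.5 -187.5   -3.4] 0.002
wrist module 0.81 [ 628.4 -186.2   -2.8] 0.034
wrist pressblock 0.69 [ 629.2 -184.4   -3.6] 0.004
[ 626.99999441 -182.80131178  272.94135804]
```

View pics/w6.png

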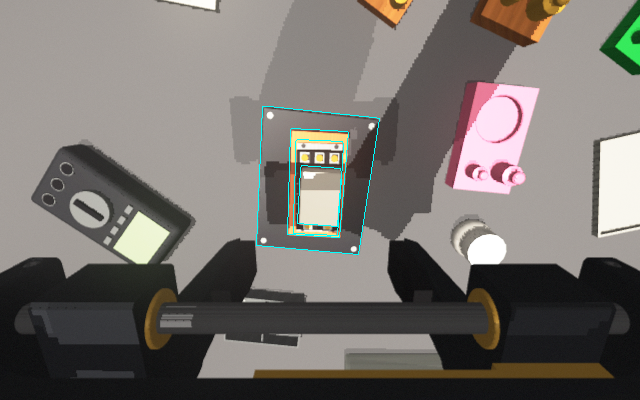

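The weight stands centred in the recess. The block is exposed at (320,198), pose (629.2,-184.4,-3.6°). I'll grip it with the tips 8 mm above its base so they clear the tray rim.

```bash
python3 -m inch '[[[0.2,4,-0.15],[0,0,0],65],[[0,4,0],[0,3.6,0],65],[[0,3,0],[0,0,0],65],[[0,1.7,0],[0,0,0],65],[[0,0,0],[0,0,0],65]]'; python3 -m inch '[[[0,0,0],[0,0,0],65],[[0,0,0],[0,0,0],20],[[0,0,0],[0,0,0],20],[[0,0,0],[0,0,0],20],[[0,0,0],[0,0,0],20]]'; python3 -m inch '[[[0,0,0],[0,0,0],20]]'
```

```text
time: 15.5
eef_pos: [628.9, -184.9, 145.1]
orientation: [-0.707, 0.022, -0.021, 0.707]
wrist_force: [1.1, 0.2, 0.4]
grip_width: 0.656
time: 16.12
eef_pos: [629.7, -185.4, 146.4]
orientation: [-0.707, 0.021, -0.022, 0.707]
wrist_force: [-0.1, 0.7, 4.9]
grip_width: 0.405
time: 16.25
eef_pos: [629.7, -185.4, 146.4]
orientation: [-0.707, 0.021, -0.022, 0.707]
wrist_force: [-0.9, 1.1, 5.3]
grip_width: 0.407
```

```bash
python3 -m inch '[[[0,-0.3,0],[0,0,0],20],[[0,-1.2,0],[0,0,0],20],[[0,-3,0],[0,0,0],20],[[0,-4,0],[0,0,0],20],[[0,0,0],[0,0,0],20]]'; python3 -m inch '[[[-4.1,0,-2.9],[0,0,0],20],[[-4.1,0,-2.9],[0,0,0],20],[[-4.1,0,-2.9],[0,0,0],20],[[-4.1,0,-2.9],[0,0,0],20],[[-4.2,0,-2.8],[0,0,0],20]]'; python3 -m inch '[[[0,0,0],[0,5.5,0],20],[[0,0,0],[0,0,0],20],[[0,0,0],[0,0,0],20],[[0,0,0],[0,0,0],20]]'
python3 - <<'E'
from h import *
look("wrist",dict(smalltray=(0,(414,-316,-9)),pressblock=(154,(414,-316,-9))),"w7")
s=sensors.sense();print(s["eef_pos"],Ro.from_quat(s["orientation"]).as_matrix().round(3).tolist())
E
```

```text
time: 16.88
eef_pos: [631.1, -186.2, 234.7]
orientation: [0.707, -0.019, 0.024, -0.706]
wrist_force: [-1.0, 0.1, -1.8]
grip_width: 0.409
time: 17.5
eef_pos: [413.2, -317.1, 230.3]
orientation: [-0.707, 0.022, -0.021, 0.707]
wrist_force: [0.1, -0.1, 0.0]
grip_width: 0.405
time: 18.0
eef_pos: [415.5, -316.1, 230.6]
orientation: [-0.705, 0.054, -0.054, 0.705]
wrist_force: [-0.4, -0.1, 0.7]
grip_width: 0.406
wrist smalltray 0.8 [ 411.4 -313.6   -8.8] 0.109
wrist pressblock 0.71 [ 415.3 -315.5   -8.9] 0.025
[ 415.272842   -316.38907564  230.64914924] [[0.988, -0.0, 0.155], [-0.155, 0.0, 0.988], [-0.0, -1.0, 0.0]]
```

View pics/w7.png

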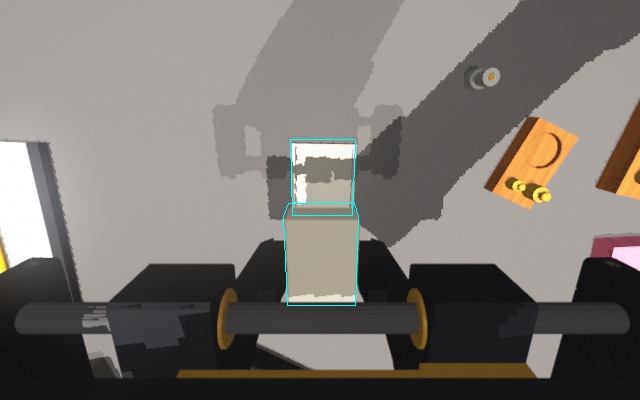

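The block (320,255) lines up with the tray (323,177). I'll shift 2 mm and lower.

```bash
python3 -m inch '[[[-0.2,4,0.1],[0,0,0],20],[[0,5,0],[0,0,0],20],[[0,3,0],[0,0,0],20],[[0,2,0],[0,0,0],20],[[0,0.8,0],[0,0,0],20]]'; python3 -m inch '[[[0,0.3,0],[0,0,0],20],[[0,0.1,0],[0,0,0],20],[[0,0,0],[0,0,0],20],[[0,0,0],[0,0,0],20]]';  python3 -m inch '[[[0,0.2,0],[0,0,0],20],[[0,0,0],[0,0,0],20]]'; python3 -m inch '[[[0,0.1,0],[0,0,0],20],[[0,0,0],[0,0,0],20]]'
```

```text
time: 18.77
eef_pos: [412.9, -315.0, 81.7]
orientation: [-0.705, 0.056, -0.055, 0.705]
wrist_force: [-0.3, -0.0, -0.0]
grip_width: 0.41
time: 19.27
eef_pos: [413.5, -315.4, 79.2]
orientation: [0.705, -0.055, 0.055, -0.705]
wrist_force: [0.3, 0.1, -0.7]
grip_width: 0.401
time: 19.52
eef_pos: [413.1, -315.2, 76.7]
orientation: [-0.705, 0.055, -0.055, 0.705]
wrist_force: [0.7, -0.1, -1.1]
grip_width: 0.402
time: 19.77
eef_pos: [413.2, -315.3, 75.7]
orientation: [-0.705, 0.055, -0.055, 0.705]
wrist_force: [-0.3, 0.4, -1.1]
grip_width: 0.406
```

```bash
python3 -m inch '[[[0,0.1,0],[0,0,0],20],[[0,0,0],[0,0,0],20]]'
```

```text
time: 20.02
eef_pos: [413.2, -315.4, 75.3]
orientation: [-0.705, 0.055, -0.055, 0.705]
wrist_force: [-2.1, 1.1, 7.2]
grip_width: 0.401
```

```bash
python3 -m inch '[[[0,0,0],[0,0,0],43],[[0,0,0],[0,0,0],48],[[0,0,0],[0,0,0],60],[[0,0,0],[0,0,0],60],[[0,-1,0],[0,0,0],60]]';python3 -m inch '[[[0,-4,0],[0,0,0],60],[[0,-5,0],[0,0,0],60],[[0,-5,0],[0,0,0],80],[[0,-4.5,0],[0,-5.5,0],80],[[0,0,0],[0,0,0],80]]';  python3 - <<'E'
from h import *
look("wrist",dict(pressblock=(3,(413,-315,-9)),smalltray=(0,(413,-315,-9))))
E
python3 -m inch '[[[4.1,0,2.8],[0,0,0],80],[[4.1,0,2.8],[0,0,0],80],[[4.1,0,2.8],[0,0,0],80],[[4.1,0,2.8],[0,0,0],80],[[4.1,0,2.8],[0,0,0],80]]'>/dev/null;python3 -m inch '[[[0,0,0],[0,0,0],80],[[0,0,0],[0,0,0],80],[[0,0,0],[0,0,0],80]]'
python3 - <<'E'
from h import *
look("wrist",dict(heatsink=(0,(631,-190,-6)),spreader=(40,(627,-189,-4)),module=(52,(629,-185,-3))),"w8")
s=sensors.sense();print(s["eef_pos"],Ro.from_quat(s["orientation"]).as_matrix().round(3).tolist())
E
```

```text
time: 20.65
eef_pos: [412.8, -315.1, 84.6]
orientation: [-0.705, 0.056, -0.055, 0.705]
wrist_force: [0.9, -0.3, -0.3]
grip_width: 0.603
time: 21.28
eef_pos: [414.5, -316.5, 273.5]
orientation: [0.708, -0.019, 0.024, -0.706]
wrist_force: [0.1, -0.5, -0.6]
grip_width: 0.797
wrist pressblock 0.58 [ 413.2 -314.7   -9.6] 0.005
wrist smalltray 0.83 [ 414.2 -313.7   -9.9] 0.001
time: 22.42
eef_pos: [624.9, -189.4, 269.2]
orientation: [0.707, -0.023, 0.022, -0.707]
wrist_force: [0.6, 0.3, 0.3]
grip_width: 0.8
wrist heatsink 0.69 [ 630.9 -190.6   -5.8] 0.001
wrist spreader 0.57 [ 628.6 -187.7   -3.5] 0.004
wrist module 0.55 [ 628.5 -186.    -2.1] 0.029
[ 625.74071959 -188.5958479   269.88069961] [[0.998, -0.0, 0.062], [-0.062, -0.0, 0.998], [-0.0, -1.0, -0.0]]
```

View pics/w8.png

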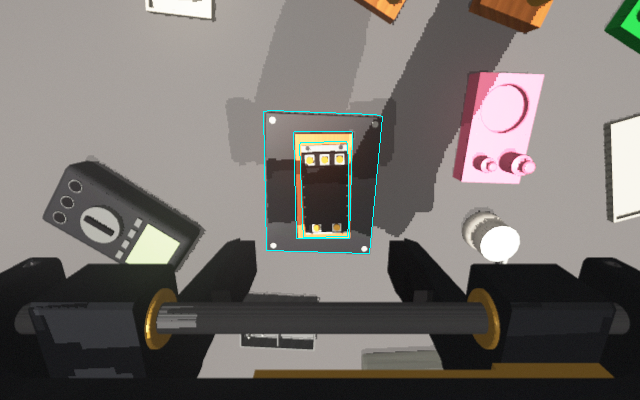

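The block lies in the tray, centred to within 1 mm. The module is bare at (325,192). I'll grip it across the 44 mm with the tips 8 mm above its base.

```bash
python3 -m inch '[[[0.25,4,0.3],[0,-1,0],75],[[0,4,0],[0,0,0],75],[[0,4,0],[0,0,0],75],[[0,2.5,0],[0,0,0],75],[[0,0,0],[0,0,0],75]]'; python3 -m inch '[[[0,0,0],[0,0,0],75],[[0,0,0],[0,0,0],30],[[0,0,0],[0,0,0],30],[[0,0,0],[0,0,0],30],[[0,0,0],[0,0,0],30]]'; python3 -m inch '[[[0,0,0],[0,0,0],30],[[0,0,0],[0,0,0],30]]'
```

```text
time: 23.25
eef_pos: [627.5, -184.9, 123.0]
orientation: [-0.707, 0.017, -0.014, 0.707]
wrist_force: [-0.3, -0.3, 0.5]
grip_width: 0.752
time: 23.88
eef_pos: [629.3, -185.3, 125.6]
orientation: [0.707, -0.015, 0.016, -0.707]
wrist_force: [-1.6, 0.4, 5.7]
grip_width: 0.494
time: 24.12
eef_pos: [629.4, -185.3, 125.6]
orientation: [0.707, -0.015, 0.016, -0.707]
wrist_force: [-1.3, 1.0, 6.2]
grip_width: 0.494
```

```bash
python3 -m inch '[[[0,-0.3,0],[0,0,0],30],[[0,-1.2,0],[0,0,0],30],[[0,-3.5,0],[0,0,0],30],[[0,-5,0],[0,0,0],30],[[0,0,0],[0,0,0],30]]'; python3 -m inch '[[[-0.1,0,4],[0,0,0],30],[[-0.1,0,5.5],[0,0,0],30],[[-0.1,0,6],[0,0,0],30],[[-0.1,0,6],[0,0,0],30],[[-0.1,0,6],[0,0,0],30]]'; python3 -m inch '[[[-0.1,0,5.5],[0,0,0],30],[[-0.1,0,3.2],[0,-6,0],30],[[0,0,0],[0,-6,0],30],[[0,0,0],[0,-4.2,0],30],[[0,0,0],[0,0,0],30]]';python3 -m inch '[[[0,0,0],[0,0,0],30],[[0,0,0],[0,0,0],30]]'
python3 - <<'E'
from h import *
look("wrist",dict(bigtray=(0,(637,177,13.7)),module=(150,(637,176,13.7))),"w9")
s=sensors.sense();print(s["eef_pos"],Ro.from_quat(s["orientation"]).as_matrix().round(3).tolist())
E
```

```text
time: 24.75
eef_pos: [631.1, -186.1, 229.5]
orientation: [0.708, -0.013, 0.018, -0.706]
wrist_force: [1.0, -0.4, -1.3]
grip_width: 0.495
time: 25.38
eef_pos: [635.0, 91.8, 224.0]
orientation: [0.707, -0.016, 0.015, -0.707]
wrist_force: [0.9, -0.7, -1.4]
grip_width: 0.498
time: 26.0
eef_pos: [636.9, 176.7, 223.9]
orientation: [0.702, 0.084, -0.085, -0.702]
wrist_force: [0.1, 0.0, -2.2]
grip_width: 0.496
time: 26.25
eef_pos: [637.4, 176.8, 224.5]
orientation: [0.702, 0.084, -0.084, -0.702]
wrist_force: [0.5, -0.7, -1.8]
grip_width: 0.499
wrist bigtray 0.86 [634.8 180.5  16. ] 1.349
wrist module 0.74 [637.  177.   13.7] 0.233
[637.45884234 176.87095165 224.6820517 ] [[0.971, -0.0, -0.237], [0.237, -0.0, 0.971], [-0.0, -1.0, -0.0]]
```

View pics/w9.png

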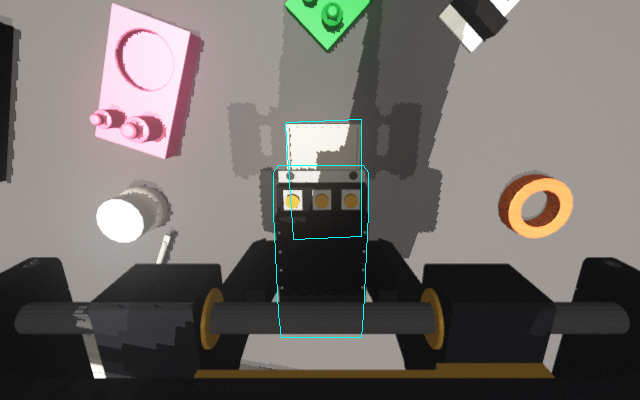

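The module (321,250) lines up with the tray (323,150). I'll lower.

```bash
python3 -m inch '[[[0,4,0],[0,0,0],30],[[0,5,0],[0,0,0],30],[[0,3,0],[0,0,0],30],[[0,1.8,0],[0,0,0],30],[[0,0.6,0],[0,0,0],30]]'; python3 -m inch '[[[0,0.1,0],[0,0,0],30],[[0,0,0],[0,0,0],30],[[0,0,0],[0,0,0],30]]';  python3 -m inch '[[[0,0.1,0],[0,0,0],30],[[0,0,0],[0,0,0],30]]'; python3 -m inch '[[[0,0.1,0],[0,0,0],30],[[0,0,0],[0,0,0],30]]'
```

```text
time: 27.02
eef_pos: [637.4, 176.8, 80.1]
orientation: [0.702, 0.084, -0.085, -0.702]
wrist_force: [0.0, 0.1, -1.8]
grip_width: 0.496
time: 27.4
eef_pos: [638.1, 177.0, 80.7]
orientation: [-0.702, -0.085, 0.084, 0.702]
wrist_force: [-0.6, -0.3, -1.7]
grip_width: 0.493
time: 27.65
eef_pos: [637.5, 176.9, 78.9]
orientation: [-0.702, -0.085, 0.085, 0.702]
wrist_force: [0.3, 0.0, -2.4]
grip_width: 0.498
time: 27.9
eef_pos: [637.5, 176.8, 77.6]
orientation: [0.702, 0.085, -0.085, -0.702]
wrist_force: [0.5, 0.3, -1.8]
grip_width: 0.498
```

```bash
python3 -m inch '[[[0,0.1,0],[0,0,0],30],[[0,0,0],[0,0,0],30],[[0,0,0],[0,0,0],30]]'
```

```text
time: 28.28
eef_pos: [637.5, 176.9, 76.7]
orientation: [0.702, 0.085, -0.085, -0.702]
wrist_force: [0.1, -0.2, -1.9]
grip_width: 0.494
```

```bash
python3 -m inch '[[[0,0.05,0],[0,0,0],30],[[0,0,0],[0,0,0],30]]'; python3 -m inch '[[[0,0.05,0],[0,0,0],30],[[0,0,0],[0,0,0],30]]'
```

```text
time: 28.52
eef_pos: [637.5, 176.8, 76.6]
orientation: [-0.702, -0.085, 0.085, 0.702]
wrist_force: [-1.6, -0.5, 3.6]
grip_width: 0.493
time: 28.78
eef_pos: [637.5, 176.9, 76.6]
orientation: [-0.702, -0.085, 0.085, 0.702]
wrist_force: [-4.0, -0.2, 8.1]
grip_width: 0.494
```

```bash
python3 -m inch '[[[0,-0.05,0],[0,0,0],53],[[0,0,0],[0,0,0],58],[[0,0,0],[0,0,0],68],[[0,0,0],[0,0,0],70],[[0,-1,0],[0,0,0],70]]';python3 -m inch '[[[0,-4,0],[0,0,0],70],[[0,-5,0],[0,0,0],70],[[0,-5,0],[0,5.2,0],80],[[0,-4,0],[0,6,0],85],[[0,0,0],[0,6,0],85]]';  python3 - <<'E'
from h import *
look("wrist",dict(bigtray=(0,(637,177,13.7)),module=(3,(637,176,13.7))),"w10")
E
python3 -m inch '[[[0.2,0,-4],[0,0,0],85],[[0.2,0,-5.5],[0,0,0],85],[[0.2,0,-6],[0,0,0],85],[[0.2,0,-6],[0,0,0],85],[[0.2,0,-6],[0,0,0],85]]'>/dev/null;python3 -m inch '[[[0.2,0,-5.5],[0,0,0],85],[[0.1,0,-3.5],[0,0,0],85],[[0,0,0],[0,0,0],85],[[0,0,0],[0,0,0],85],[[0,0,0],[0,0,0],85]]'
python3 - <<'E'
from h import *
look("wrist",dict(heatsink=(0,(631,-190,-6)),spreader=(40,(627,-189,-4))),"w11")
s=sensors.sense();print(s["eef_pos"],Ro.from_quat(s["orientation"]).as_matrix().round(3).tolist())
a=cv2.imread("pics/w10.png");b=cv2.imread("pics/w11.png"); cv2.imwrite("pics/w1011.png",np.hstack([a[90:290,170:490],b[90:290,170:490]]))
E
```

```text
time: 29.4
eef_pos: [636.9, 176.7, 85.8]
orientation: [0.702, 0.084, -0.085, -0.702]
wrist_force: [-0.4, -0.4, -0.8]
grip_width: 0.7
time: 30.02
eef_pos: [639.4, 177.1, 271.2]
orientation: [-0.706, 0.02, -0.025, 0.708]
wrist_force: [-0.4, 0.2, -0.0]
grip_width: 0.85
wrist bigtray 0.69 [637.  179.1  13.9] 0.002
wrist module missed
time: 31.42
eef_pos: [628.8, -186.2, 265.9]
orientation: [-0.706, 0.02, -0.02, 0.707]
wrist_force: [-0.0, 0.2, -0.3]
grip_width: 0.85
wrist heatsink 0.87 [ 631.2 -190.1   -6.1] 0.002
wrist spreader 0.68 [ 628.8 -187.4   -3.6] 0.002
[ 628.69907523 -187.04259363  266.20189072] [[0.998, 0.0, 0.058], [-0.058, 0.0, 0.998], [-0.0, -1.0, 0.0]]
```

View pics/w1011.png

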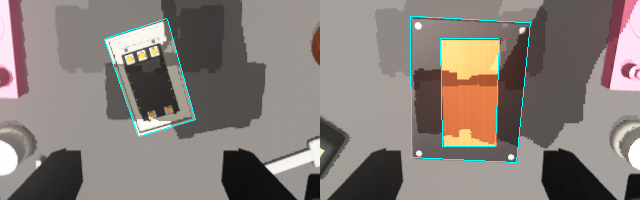

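The module lies inside the big tray and the plate is bare and aligned with the tool. I'll descend and grip it.

```bash
python3 -m inch '[[[0,5,0],[0,0,0],85],[[0,5,0],[0,0,0],85],[[0,3.5,0],[0,0,0],85],[[0,1.5,0],[0,0,0],85],[[0,0.5,0],[0,0,0],85]]'; python3 -m inch '[[[0,0,0],[0,0,0],85],[[0,0,0],[0,0,0],85],[[0,0,0],[0,0,0],85]]'
```

```text
time: 32.2
eef_pos: [628.6, -188.1, 111.2]
orientation: [0.707, -0.021, 0.021, -0.707]
wrist_force: [0.1, 0.0, 0.9]
grip_width: 0.852
time: 32.58
eef_pos: [629.0, -188.4, 112.2]
orientation: [0.707, -0.021, 0.022, -0.707]
wrist_force: [-0.2, 0.0, -0.6]
grip_width: 0.851
```

```bash
python3 -m inch '[[[0,0.5,0.1],[0,0,0],85],[[0,0,0],[0,0,0],85],[[0,0,0],[0,0,0],85]]'; python3 -m inch '[[[0,0,0],[0,0,0],40],[[0,0,0],[0,0,0],40],[[0,0,0],[0,0,0],40],[[0,0,0],[0,0,0],40],[[0,0,0],[0,0,0],40]]';python3 -m inch '[[[0,-0.2,0],[0,0,0],40],[[0,-0.8,0],[0,0,0],40],[[0,-2,0],[0,0,0],40],[[0,-3,0],[0,0,0],40],[[0,-3,0],[0,0,0],40]]'; python3 -m inch '[[[0,0,0],[0,0,0],40]]'
```

```text
time: 32.95
eef_pos: [628.4, -187.2, 106.1]
orientation: [-0.707, 0.021, -0.021, 0.707]
wrist_force: [-0.8, -0.1, -0.5]
grip_width: 0.849
time: 33.58
eef_pos: [628.5, -187.5, 106.3]
orientation: [0.707, -0.021, 0.021, -0.707]
wrist_force: [-0.2, -0.8, -0.4]
grip_width: 0.635
time: 34.2
eef_pos: [628.5, -187.3, 198.3]
orientation: [0.707, -0.021, 0.022, -0.707]
wrist_force: [0.6, 0.1, -7.3]
grip_width: 0.631
time: 34.33
eef_pos: [630.3, -188.0, 199.8]
orientation: [0.707, -0.019, 0.024, -0.706]
wrist_force: [0.3, -0.9, -7.6]
grip_width: 0.636
```

```bash
python3 -m inch '[[[-1.5,0,3],[0,0,0],40],[[-2.5,0,5],[0,0,0],40],[[-2.5,0,5],[0,0,0],40],[[-2.5,0,5],[0,0,0],40],[[-2.5,0,5],[0,0,0],40]]' | grep eef; python3 -m inch '[[[-2.5,0,5],[0,0,0],40],[[-2.5,0,5],[0,0,0],40],[[-2.5,0,5],[0,0,0],40],[[-2.5,0,5],[0,0,0],40],[[-1.1,0,2.7],[0,0,0],40]]'|grep eef; python3 -m inch '[[[0,0,0],[0,7.8,0],40],[[0,0,0],[0,7.8,0],40],[[0,0,0],[0,7.8,0],40],[[0,0,0],[0,0,0],40],[[0,0,0],[0,0,0],40]]'; python3 -m inch '[[[0,0,0],[0,0,0],40],[[0,0,0],[0,0,0],40]]'|grep eef
python3 - <<'E'
from h import *
look("wrist",dict(platerest=(0,(431,282.3,-27)),spreader=(131,(431,282.3,-27))),"w12")
s=sensors.sense();print(s["eef_pos"],Ro.from_quat(s["orientation"]).as_matrix().round(3).tolist())
E
```

```text
eef_pos: [526.2, 50.9, 195.6]
eef_pos: [428.0, 285.7, 195.6]
time: 36.2
eef_pos: [430.3, 282.4, 195.9]
orientation: [0.688, -0.163, 0.163, -0.688]
wrist_force: [0.0, -0.0, -7.6]
grip_width: 0.632
eef_pos: [430.5, 282.5, 196.2]
wrist platerest 0.65 [429.9 284.4 -26.5] 5.87
wrist spreader 0.64 [430.1 283.4 -26.9] 0.013
[430.55893876 282.52625029 196.25239821] [[0.892, 0.0, 0.452], [-0.452, 0.0, 0.892], [0.0, -1.0, 0.0]]
```

View pics/w12.png

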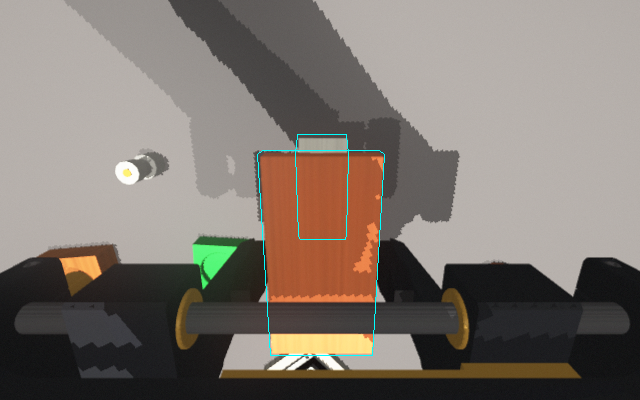

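The plate at (430.1,283.4,-26.9°) matches the rest measured at (430.8,282.8,-26.9°). I'll shift 1 mm and lower.

```bash
python3 -m inch '[[[0.1,3,0],[0,0,0],40],[[0,4,0],[0,0,0],40],[[0,2,0],[0,0,0],40],[[0,1,0],[0,0,0],40],[[0,0.2,0],[0,0,0],40]]'|grep eef; python3 -m inch '[[[0,0,0],[0,0,0],40],[[0,0,0],[0,0,0],40]]';  python3 -m inch '[[[0,0.15,0],[0,0,0],40],[[0,0,0],[0,0,0],40],[[0,0,0],[0,0,0],40]]'
```

```text
eef_pos: [431.6, 282.1, 94.1]
time: 37.48
eef_pos: [431.9, 282.5, 95.0]
orientation: [-0.687, 0.164, -0.165, 0.688]
wrist_force: [-0.8, -0.0, -7.7]
grip_width: 0.631
time: 37.85
eef_pos: [431.4, 282.1, 92.8]
orientation: [-0.688, 0.164, -0.164, 0.688]
wrist_force: [-1.0, -0.6, -7.2]
grip_width: 0.628
```

```bash
python3 -m inch '[[[0,0.1,0],[0,0,0],40],[[0,0,0],[0,0,0],40]]' | egrep 'eef|force';  python3 -m inch '[[[0,0.1,0],[0,0,0],40],[[0,0,0],[0,0,0],40]]'| egrep 'eef|force'; python3 -m inch '[[[0,0.05,0],[0,0,0],40],[[0,0,0],[0,0,0],40]]'| egrep 'eef|force'
```

```text
eef_pos: [431.3, 282.1, 91.6]
wrist_force: [0.7, 0.4, -7.8]
eef_pos: [431.4, 282.0, 90.6]
wrist_force: [0.5, 0.1, -6.7]
eef_pos: [431.4, 282.1, 90.2]
wrist_force: [-0.5, 0.2, -5.9]
```

```bash
python3 -m inch '[[[0,0.05,0],[0,0,0],40],[[0,0,0],[0,0,0],40]]' | egrep 'eef|force';  python3 -m inch '[[[0,0.05,0],[0,0,0],40],[[0,0,0],[0,0,0],40]]'| egrep 'eef|force'
```

```text
eef_pos: [431.5, 282.1, 90.2]
wrist_force: [-3.3, -2.0, 4.7]
eef_pos: [431.5, 282.1, 90.1]
wrist_force: [-4.9, -3.0, 11.6]
```

Contact came at TCP 90.2, as expected for the bar tops at z = 24. I'll release, rise and check everything.

```bash
python3 -m inch '[[[0,-0.05,0],[0,0,0],66],[[0,0,0],[0,0,0],72],[[0,0,0],[0,0,0],85],[[0,0,0],[0,0,0],85],[[0,-1,0],[0,0,0],85]]';python3 -m inch '[[[0,-4,0],[0,0,0],85],[[0,-5,0],[0,0,0],85],[[0,-5,0],[0,0,0],85],[[0,-5,0],[0,0,0],85],[[0,0,0],[0,0,0],85]]'|grep eef; python3 -m inch '[[[0,0,0],[0,0,0],85],[[0,0,0],[0,0,0],85],[[0,0,0],[0,0,0],85]]'|grep eef;  python3 - <<'E'
from h import *
look("wrist",dict(spreader=(24,(431,282.3,-27))),"w13")
look("scene",dict(weight=(16,(405,28,0)),weightstand=(0,(425.9,19.6,-22)),pressblock=(3,(413,-315,-9)),smalltray=(0,(414,-315,-9)),module=(3,(637,177,13.7)),bigtray=(0,(637,177,13.7)),spreader=(24,(431,282,-27))),"s13")
a=cv2.imread("pics/w13.png");b=cv2.imread("pics/s13.png"); cv2.imwrite("pics/w13s.png",np.vstack([a[90:290,170:490].repeat(1,0),b[120:320,200:520]]).repeat(1,0))
b=cv2.resize(b[110:330,200:520],None,fx=2,fy=2); a=a[90:310,170:490]; cv2.imwrite("pics/fin.png",np.vstack([cv2.resize(b,(640,440)),cv2.resize(a,(233,160)).repeat(1,1) if 0 else np.pad(cv2.resize(a,(233,160)),((0,0),(0,407),(0,0)))]))
E
```

```text
time: 39.72
eef_pos: [431.1, 281.8, 99.6]
orientation: [0.688, -0.165, 0.164, -0.687]
wrist_force: [0.5, 0.1, -0.3]
grip_width: 0.851
eef_pos: [433.1, 282.9, 293.7]
eef_pos: [431.0, 281.7, 288.7]
wrist spreader 0.65 [431.6 282.9 -26.4] 0.002
scene weight 0.82 [404.5  26.8   9.6] 0.031
scene weightstand 0.89 [417.7  25.2 -16.8] 2.139
scene pressblock 0.68 [ 410.2 -316.8   -3. ] 0.008
scene smalltray 0.65 [ 417.7 -313.8   -7.8] 0.127
scene module 0.86 [640.7 176.2  14.3] 0.014
scene bigtray 0.81 [635.7 177.   13.8] 0.001
scene spreader 0.95 [430.8 280.5 -26.6] 0.005
```

View pics/fin.png

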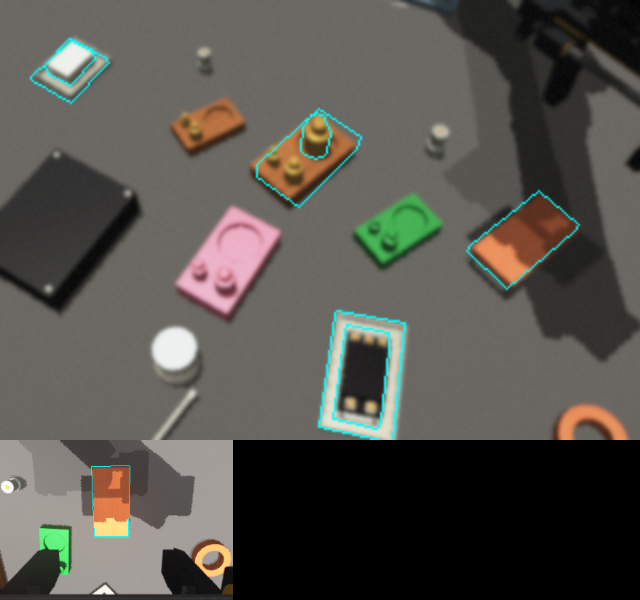

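The final view shows all four parts in place: weight upright in the stand at (317,135), block in the small tray at (70,60), module in the big tray at (367,370), plate on the rest at (523,240). The robot is clear of everything.

```bash
python3 -c "
from workcell import ticket
print(ticket.hand_in())"
```

```text
the job is handed in; nothing more can be done
None
```

I took the stack apart from the top down, lowered each part until it touched before letting go, and handed the job in at about 40 s. The last views show all four parts upright or flat in their places, with the arm clear.

| Part | Place | Last check |
|---|---|---|
| Brass weight | Recess of the larger brown stand | Wrist fit about 1 mm from the recess centre. It touched at the height of the recess floor. |
| White pressure block | Small tray | About 1–2 mm from the tray centre, angle within 1°. |
| Black power module | Big tray | Flat, clear of the rim and lengthwise. The scene fit puts it about 5 mm along the tray from its centre. |
| Copper plate | Both bars of the plate rest | About 1 mm from centre and 0.5° off in the wrist view (about 2 mm by the scene camera). It touched at the height of the bar tops. |

**Checks that failed or disagreed:**
- The wrist camera's network did not find the module once it lay in the tray. I confirmed it by eye and with the scene camera.
- The last scene-camera fits of the weight stand and the small tray came out poor because the parts now cover them. I relied on the wrist fits made just after each of those two parts was set down.
- The largest force I read while setting a part down was 26 N, on the weight.

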